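Drop the stay and close the test box

TASK

Close up the green test box. Lift the locked stay on its right side off its stud by the black grip and draw the lid part-way down with it, then let go, so that the lid stands by itself half open on its stiff hinge; go back to the lid and lower it gently until it is fully shut. Leave everything else on the bench where it stands.

Things in the scene. Friction and masses are not known exactly. Their poses are not given: they have to be found in the camera images.
- case: Green test box, fixed: 190 mm deep (its x), 280 wide (y), body 133 high, open top, panel with a gauge and red button 17 mm below the rim. Origin: centre of its underside, on the bench; -x is its front (towards the robot), +y its left, z up. Only position and yaw vary. Its lid, hinged on the rear rim, stands open, locked by a notched steel stay outside the right (-y) wall.
- lid_hinge (a point): Middle of the lid's hinge line, fixed to the case at x = +95, y = 0, z = 133 mm in the case frame. The hinge line runs along the case's y.
- lid_handle (a point): Centre of the round steel bar on the lid's front edge, about 10 mm thick, 110 mm long, parallel to the hinge: 225 mm from the hinge along the lid, 17.5 mm across; clear gap to the lid behind it about 28 mm. Moves with the lid; lid shut: x = -130, z = 150.5 mm in the case frame. The lid is lowered by it: pinch it from above across the case's x; it turns between the fingers. Open only a little to let go when shut.
- lid (a joint): Angle of the lid, rad: 0 standing open at the lock (97 degrees up), growing as it comes down, 1.70 fully shut on the rim. Lid 190 x 280 x 35 mm, about 0.4 kg. Its hinge is stiff (friction about 0.6 N m), so it stays wherever it is left; moving it takes about 3 N at the bar or 10 N along the stay.
- stay: The stay: flat steel bar 6 mm thick, 21 deep, 0.14 kg, in the upright plane y = -150 mm of the case, hanging freely from its pivot on the lid (the origin) and resting by its weight on the stud. Its own -x runs from pivot to lower front end, z across it, upward. Under edge at z = -5 mm; a 13 mm wide, 10 mm deep notch in that edge, 181 mm from the pivot, sits over the stud at the lock (stay then slopes 36 degrees).
- stay_pivot (a point): Pivot of the stay on the lid's right side: 80 mm in front of the hinge line and 16 mm above it when the lid is shut, y = -150 mm in the case frame. Swings with the lid about the hinge.
- stay_stud (a point): Fixed stud, 10 mm diameter, on the case's right wall at x = -25, y = -150, z = 103 mm in the case frame (the point is in the plane of the stay). On the way down the stay's smooth under edge slides forward over it. A thin head keeps the stay on it.
- stay_grip (a point): Centre of the black round grip at the stay's front end, 16 mm diameter, 64 long, parallel to the hinge, sticking out to the right: 204 mm from the pivot, 6 above the pivot line, 47 out from the stay's plane. Swing it up about the pivot 20 to 30 mm to clear the notch; kept lifted and drawn about 40 mm forward and 33 down from the lock it brings the lid down about 0.8 rad. With the lid shut it is 24 mm over the bench.
- vsi: Vertical speed indicator, standing face up in front of the case: black, 83 mm square bezel, 105 mm high. Not to be moved.
- bourdon: Curled brass bourdon tube, about 92 mm across and 16 mm high, lying to the right of the case. Not to be moved.
- gear: White nylon drive gear, 80 mm across, 22 mm high at the hub, lying in front of the case. Not to be moved.
- driver: Screwdriver, 170 mm long, lying in front of the case. Not to be moved.
- bezel: Dark ring, 82 mm across, 8 mm high, lying to the left of the case. Not to be moved.
- tray: Aluminium screw tray, 130 x 90 x 22 mm, to the left of the case. Not to be moved.
- spanner: Steel spanner, 160 mm long, lying to the right and rear of the case. Not to be moved.

How it is judged:
By the outcome, as a careful person would: the job done as asked, in the order asked, and still so for the second after the job is handed in, with the robot touching nothing.
It also fails if it takes over 48 s, if anything falls off the work surface, if the arm or the gripper's body presses on something with over 40 N, if the wrist force passes 120 N, or if a joint passes its speed limit or range.

ROBOT

A 6-joint arm with a two-finger parallel gripper is mounted at the origin on the work surface. World frame = base frame: x ahead of the robot, y to its left, z up, the work surface at z = 0. Lengths are in m, angles in rad, forces in N, time in s.
With the tool pointing down it reaches from about 0.275 to 0.825 m from the base axis. Payload 4.9 kg.
Tool frame: the origin (TCP) lies at the very end of the fingers, on their centre line; the grasp point (between the pads) lies 19 mm behind it (manip.grasp_offset is the distance from the TCP to the grasp point, in m); z points along the fingers, x is the direction in which the jaws open and shut, and the axes are right-handed (so a half turn about z gives the same grasp; the last joint's range is limited). The gripper opens to 85 mm and grips with 20 to 120 N. Pads are 22 mm wide; open, the fingers measure 114 mm over their backs; the gripper's body (76 mm by 85 mm) begins 54 mm behind the grasp point. The pads swing forward as they close: fully open they stand 13 mm farther back than shut.
Start: joints at [-1.315, 0.326, -0.193, 1.052, 0, 1.437], TCP at [0.209, -0.509, 0.231] pointing down, gripper open.
Joint ranges: [-2.65, 2.65], [-0.97, 1.79], [-1.3, 1.35], [-1.93, 2.1], [-1.47, 1.37], [-3.14, 3.14]. Speed limits (rad/s): [2.57, 2.57, 3.14, 3.14, 3.14, 3.14].

INTERFACE

Orientations are given as a rotation vector (axis times angle).
In Python, from rig import manip gives the robot as it stands.
- The arm moves only by the tool drive_tool, never from a script. Its argument "commands" is a list of rows, each an object with "travel": the shift along the tool's x, y, z in m, a list of three; "rotation": the turn, a rotation vector about the tool's x, y, z in rad, a list of three. A call has 1 to 20 rows; each row shifts and turns the commanded pose from where the row before left it, along the tool's axes as they then stand; what a row does not reach is not made up. A row lasts 1/8 s, in which the tool goes at most 62.5 mm and 10.7 degrees, less where a joint would pass 70% of its speed; a pose out of reach is approached as far as the arm can. A call is refused whole if a number of a shift passes 0.0625 or a number of a turn 0.188, either way. A call with a gripper value outside its range is refused whole. "hand" is the opening in per cent of the stroke, from 0 (shut) to 100 (fully open), set as the call begins (left out, the last holds). The fingers move at their own pace and stop on an object; "squeeze" is the grip in N (left out, the last holds). Time passes only in rows, so rows that do not move let the fingers close. It gives the time, the measured TCP pose, the force and the opening at its end, in the units of the state.
- manip.get_obs(): the state, without advancing time (a new reading comes with each control period).
- manip.get_image(name): name is "scene" or "top"; returns (picture, depth): 400x640x3 uint8, red, green, blue; 400x640 float32, m along the optical axis (not along the pixel's ray), 0 where there is no reading.
- manip.camera_params(name): a dict with "K" (3x3 intrinsics, pixels), "extrinsics" (4x4, takes a point from world to camera coordinates). Camera axes: x right, y up, looking along -z (the intrinsics and any distortion apply to the point x, -y, -z); pixel columns grow to the right and rows downward; lengths in m; the calibration is good to about 2 mm. A picture is of the moment at which its call begins. camera_params takes no time and is no camera call.
- manip.close_job(): hands the job in, once; it reports no verdict.
The state is a dict: "time": time; "joints": joint angles; "qd": joint speeds; "tau": joint torques, N m; "tcp_pos": TCP position; "orientation": TCP orientation; "contact_force": force on the tool from outside, world axes, zero at the start; "torque": the same for the moment, N m; "gripper_width": opening from 0.0 (shut) to 1.0 (fully open).
Only numpy, scipy, OpenCV 4.12 (cv2) and the standard library are available. Lean on these libraries where they do the work, as an engineer would, in place of code of your own. Each camera call takes 0.05 s, during which the arm holds its last target.

## Working session

There is one attempt and no reset: what is moved stays moved. The work goes in short steps, Python scripts to look and compute and a tool call to move; the robot and the scene stay as the last step left them, time stands still between calls to the robot, and variables do not carry over. Pictures are saved under pics/ and viewed, and the job is handed in when it is done.

Besides the shell and the picture viewer there is one more tool, called after "Emit:" in YAML: its name, and indented under it one key for each argument. drive_tool: Moves the arm, as the interface text tells. Its arguments: {"type":"object","properties":{"commands":{"type":"array","items":{"type":"object","properties":{"travel":{"type":"array","items":{"type":"number"}},"rotation":{"type":"array","items":{"type":"number"}}}}},"hand":{"type":"number"},"squeeze":{"type":"number"}},"required":["commands"]}

```bash
ls; mkdir -p pics; python3 - <<'E'
from rig import manip
import cv2,numpy as np
print(manip.get_obs(), manip.grasp_offset)
for n in ["scene","top"]:
    p,d=manip.get_image(n); cv2.imwrite(f"pics/{n}0.png",p[:,:,::-1]); np.savez(f"{n}0.npz",p=p,d=d)
    c=manip.camera_params(n); print(n,c)
E
```

```text
pics
{'time': 0.0, 'joints': array([-1.31522041e+00,  3.26925464e-01, -1.93572129e-01,  1.05200309e+00,
       -1.91001169e-05,  1.43662810e+00]), 'qd': array([-1.03502189e-03, -8.20107405e-04,  5.09740557e-05,  6.44053578e-04,
       -8.87910656e-05, -2.23579716e-04]), 'tau': array([ 1.37090097e-03, -4.43395758e+01,  2.62442100e+01,  1.55040971e-02,
       -1.46534658e-04, -6.30869309e-06]), 'tcp_pos': array([ 0.20884792, -0.50818251,  0.23051633]), 'orientation': array([-2.60863009e+00,  1.74861131e+00,  2.02359477e-03]), 'contact_force': array([ 0.63105592, -0.56921353,  0.06234187]), 'torque': array([ 0.11374754, -0.03900902,  0.01741408]), 'gripper_width': 0.9998444370367946} 0.0187
scene {'K': array([[510.35238559,   0.        , 321.71854767],
       [  0.        , 510.35238559, 203.65032623],
       [  0.        ,   0.        ,   1.        ]]), 'extrinsics': array([[-0.96303101,  0.26899148,  0.01465794,  0.52352753],
       [-0.21634453, -0.8046753 ,  0.55289483,  0.02573355],
       [ 0.16051888,  0.52928371,  0.83312211, -1.7086718 ],
       [ 0.        ,  0.        ,  0.        ,  1.        ]])}
top {'K': array([[454.67252728,   0.        , 323.06228658],
       [  0.        , 454.67252728, 206.6346608 ],
       [  0.        ,   0.        ,   1.        ]]), 'extrinsics': array([[ 1.53130651e-02, -9.99881841e-01,  1.34651313e-03,
         2.42775561e-02],
       [ 9.91268779e-01,  1.53575165e-02,  1.30959359e-01,
        -6.03027580e-01],
       [-1.30964565e-01, -6.70632772e-04,  9.91386823e-01,
        -1.18332465e+00],
       [ 0.00000000e+00,  0.00000000e+00,  0.00000000e+00,
         1.00000000e+00]])}
```

View pics/scene0.png

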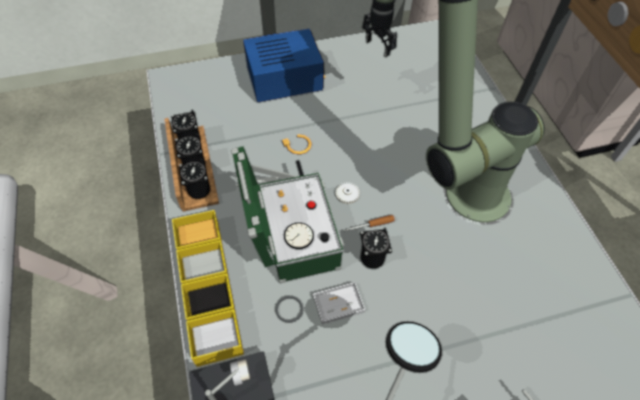

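View pics/top0.png

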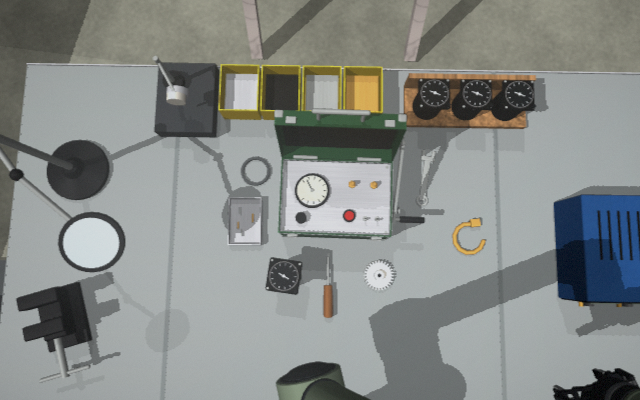

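```bash
cat > h.py <<'E'
import numpy as np,cv2
from rig import manip
def cloud(n,d):
    c=manip.camera_params(n);K=c["K"];E=c["extrinsics"]
    v,u=np.mgrid[0:400,0:640]
    X=np.stack([(u-K[0,2])/K[0,0]*d,-(v-K[1,2])/K[1,1]*d,-d],-1)
    return (X-E[:3,3])@E[:3,:3]
def proj(n,P):
    c=manip.camera_params(n);K=c["K"];E=c["extrinsics"]
    q=np.atleast_2d(P)@E[:3,:3].T+E[:3,3]
    return np.stack([K[0,0]*q[:,0]/-q[:,2]+K[0,2],K[1,1]*-q[:,1]/-q[:,2]+K[1,2]],-1)
E
python3 - <<'E'
from h import *
for n,(x0,y0,x1,y1) in dict(top=(260,90,480,270),scene=(220,120,360,290)).items():
    f=np.load(n+"0.npz");d=f["d"];p=f["p"]
    W=cloud(n,d); np.save(n+"W.npy",W)
    s=3 if n=="top" else 3.5
    cv2.imwrite(f"pics/{n}0c.png",cv2.resize(p[y0:y1,x0:x1,::-1],None,fx=s,fy=s,interpolation=cv2.INTER_CUBIC))
W=np.load("topW.npy")
p=np.load("top0.npz")["p"]
for v,u in [(219,412),(219,405),(219,420),(205,400),(180,401),(160,402),(230,388),(233,283),(160,395),(110,340),(110,300),(240,330),(276,380),(275,283)]: print(u,v,p[v,u],W[v,u].round(4))
E
```

```text
412 219 [54 55 57] [ 0.5667 -0.1941  0.0971]
405 219 [59 60 62] [ 0.5655 -0.1746  0.1056]
420 219 [54 56 57] [ 0.5666 -0.2137  0.1008]
400 205 [119 122 122] [ 0.6152 -0.1796  0.0035]
401 180 [115 119 119] [ 6.865e-01 -1.835e-01 -4.000e-04]
402 160 [142 147 145] [ 0.6953 -0.1514  0.2012]
388 230 [186 188 193] [ 0.536  -0.1299  0.1163]
283 233 [115 124 118] [0.5237 0.1317 0.1267]
395 160 [114 117 117] [ 0.7429 -0.1666  0.0023]
340 110 [170 173 168] [0.7591 0.0019 0.3605]
300 110 [79 88 58] [0.8717 0.1016 0.0384]
330 240 [161 166 166] [0.5153 0.0132 0.0047]
380 276 [121 123 126] [ 0.4202 -0.1208  0.0285]
283 275 [210 213 217] [0.4205 0.1303 0.1107]
```

View pics/top0c.png

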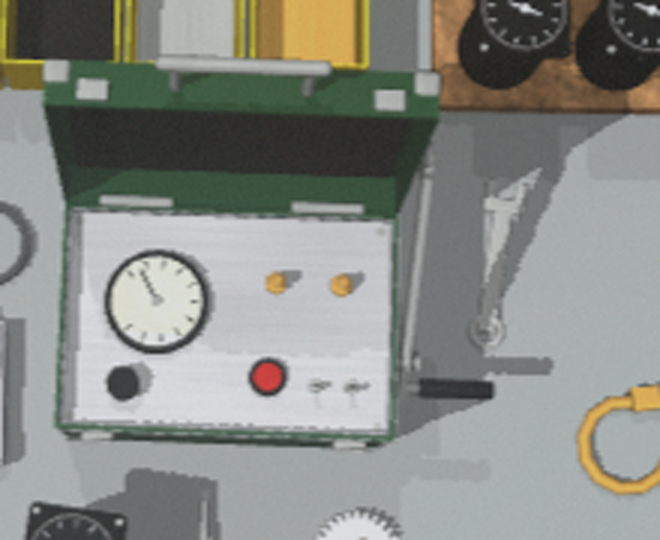

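View pics/scene0c.png

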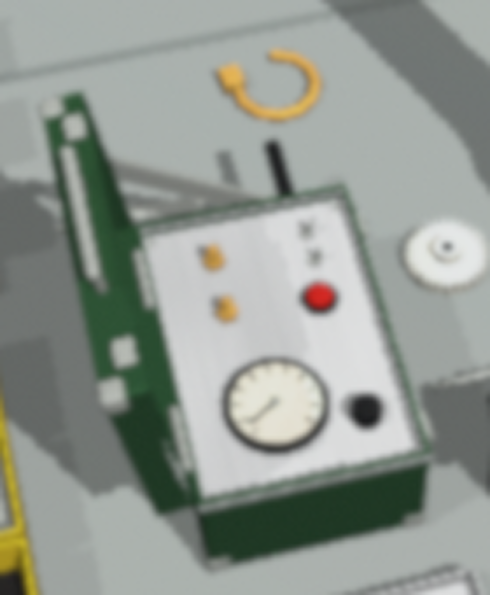

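```bash
python3 - <<'E'
from h import *
for n in ["top","scene"]:
    W=np.load(n+"W.npy");p=np.load(n+"0.npz")["p"].astype(int)
    roi=(W[...,0]>.48)&(W[...,0]<.78)&(W[...,1]>-.16)&(W[...,1]<.18)
    m=roi&(abs(W[...,2]-.122)<.017)
    m=cv2.morphologyEx(m.astype(np.uint8),cv2.MORPH_OPEN,np.ones((3,3)))>0
    nl,lab,st,_=cv2.connectedComponentsWithStats(m.astype(np.uint8))
    k=1+st[1:,4].argmax(); m=lab==k
    r=cv2.minAreaRect(W[m][:,:2].astype(np.float32)*1000); print(n,m.sum(),r, np.median(W[m][:,2]))
    # dark grip
    g=(p.max(-1)<80)&(W[...,0]>.52)&(W[...,0]<.62)&(W[...,1]<-.14)&(W[...,1]>-.26)&(W[...,2]>.06)&(W[...,2]<.16)
    q=W[g]; 
    if len(q): print("grip",len(q),q.mean(0).round(4),np.median(q,0).round(4),q.min(0).round(4),q.max(0).round(4))
    vv,uu=np.where(g); print(uu.min(),uu.max(),vv.min(),vv.max())
    h=(W[...,0]>.7)&(W[...,0]<.8)&(abs(W[...,1])<.07)&(W[...,2]>.33)&(W[...,2]<.4)&(p.min(-1)>110)
    q=W[h];print("handle",len(q),np.median(q,0).round(4),q.min(0).round(4),q.max(0).round(4))
E
```

```text
top 9832 ((627.5900268554688, -8.46142578125), (302.7607727050781, 231.29283142089844), 88.88742065429688) 0.1199227379903848
grip 146 [ 0.5652 -0.191   0.1015] [ 0.5654 -0.1908  0.1013] [ 0.5586 -0.2217  0.0925] [ 0.5742 -0.1621  0.1081]
400 423 216 222
handle 285 [0.7565 0.0018 0.3591] [ 0.7507 -0.0572  0.332 ] [0.7642 0.059  0.3637]
scene 5625 ((620.5126342773438, -6.9376983642578125), (303.94940185546875, 217.70889282226562), 88.91254425048828) 0.12076409291861866
grip 46 [ 0.5665 -0.1912  0.1035] [ 0.5667 -0.1927  0.1029] [ 0.5611 -0.2188  0.0973] [ 0.5711 -0.163   0.1121]
296 302 161 175
handle 155 [0.7572 0.0041 0.3601] [ 0.75   -0.0578  0.3301] [0.7629 0.062  0.3661]
```

```bash
cat >> h.py <<'E'
def case(P,o=(.6163,.0053),yaw=-0.0192):
    P=np.atleast_2d(P)/1000.; c,s=np.cos(yaw),np.sin(yaw)
    return np.stack([o[0]+c*P[:,0]-s*P[:,1],o[1]+s*P[:,0]+c*P[:,1],P[:,2]],-1)
def lidpt(px,pz,y,q):  # px,pz: shut coords rel hinge
    a=1.70-q if q is not None else 0
    x=px*np.cos(a)+pz*np.sin(a); z=-px*np.sin(a)+pz*np.cos(a)
    return [95+x,y,133+z]
E
python3 - <<'E'
from h import *
# yaw estimates: handle line, grip line, 
for n in ["top","scene"]:
    W=np.load(n+"W.npy");p=np.load(n+"0.npz")["p"].astype(int)
    h=(W[...,0]>.75)&(W[...,0]<.765)&(abs(W[...,1])<.055)&(W[...,2]>.35)&(W[...,2]<.37)&(p.min(-1)>110)
    q=W[h]; print(n,"handle slope",np.polyfit(q[:,1],q[:,0],1))
    m=(abs(W[...,2]-.116)<.004)&(W[...,0]>.5)&(W[...,0]<.75)&(abs(W[...,1])<.16)
    r=cv2.minAreaRect(W[m][:,:2].astype(np.float32)*1000); print(r)
L=[]
for z in (133,):
    L.append([[-95,-140,z],[95,-140,z],[95,140,z],[-95,140,z],[-95,-140,z]])
L.append([[-95,-140,0],[-95,-140,133]]);L.append([[-95,140,0],[-95,140,133]]);L.append([[-95,-140,0],[-95,140,0]])
g0=[-47.4,-165,95];g1=[-47.4,-229,95];L.append([g0,g1])
L.append([lidpt(-225,17.5,-55,0),lidpt(-225,17.5,55,0)])
L.append([lidpt(-80,16,-150,0),[-25,-150,103],[-47.4,-150,95]])
for n,(x0,y0,x1,y1),s in [("top",(260,90,480,270),3.5),("scene",(220,120,360,290),3.5)]:
    p=np.load(n+"0.npz")["p"]
    im=cv2.resize(p[y0:y1,x0:x1,::-1],None,fx=s,fy=s,interpolation=cv2.INTER_CUBIC).copy()
    for l in L:
        q=(proj(n,case(l))-[x0,y0]+.5)*s
        cv2.polylines(im,[q.astype(np.int32)],False,(255,0,255),1)
    cv2.imwrite(f"pics/{n}0o.png",im)
E
```

```text
top handle slope [0.02518921 0.75678604]
((610.324951171875, -10.335540771484375), (296.8418884277344, 196.5943603515625), 88.8004379272461)
scene handle slope [0.02186066 0.75714484]
((611.4498901367188, -7.34259033203125), (302.637451171875, 200.16188049316406), 89.08079528808594)
```

View pics/top0o.png

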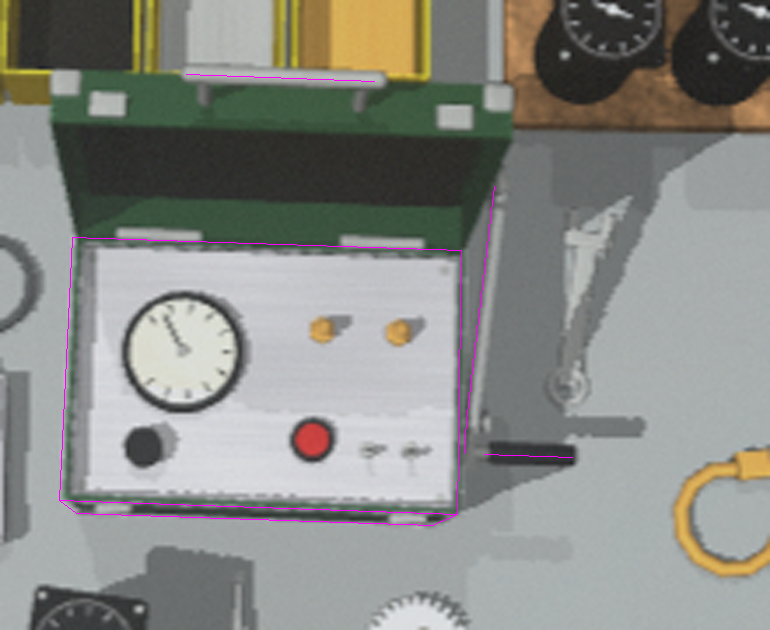

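View pics/scene0o.png

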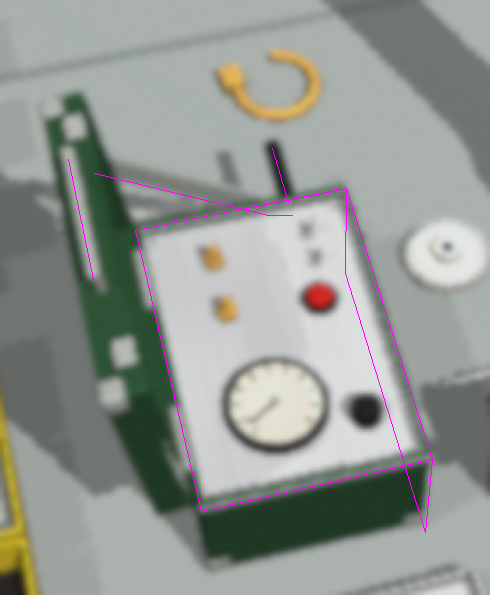

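Emit:
drive_tool:
  commands:
    - {"rotation": [0, 0, -0.166]}
    - {"rotation": [0, 0, -0.166]}
    - {"rotation": [0, 0, -0.166]}
    - {"rotation": [0, 0, -0.166]}
    - {"rotation": [0, 0, -0.166]}
    - {"rotation": [0, 0, -0.166]}
    - {"rotation": [0, 0, -0.166]}
    - {"travel": [0.0293, -0.0262, 0]}
    - {"travel": [0.0293, -0.0262, 0]}
    - {"travel": [0.0293, -0.0262, 0]}
    - {"travel": [0.0293, -0.0262, 0]}
    - {"travel": [0.0293, -0.0262, 0]}
    - {"travel": [0.0293, -0.0262, 0]}
    - {"travel": [0.0293, -0.0262, 0.01]}
    - {"travel": [0.0293, -0.0262, 0.01]}
    - {"travel": [0.0293, -0.0262, 0.01]}
    - {"travel": [0.0293, -0.0262, 0.01]}
    - {"travel": [0.0293, -0.0262, 0.02]}
    - {"travel": [0.0293, -0.0262, 0.02]}
    - {}
    - {}
  hand: 60
  squeeze: 40

```text
$.commands[0]: bad value
```

Emit:
drive_tool:
  commands:
    - {"travel": [0, 0, 0], "rotation": [0, 0, -0.166]}
    - {"travel": [0, 0, 0], "rotation": [0, 0, -0.166]}
    - {"travel": [0, 0, 0], "rotation": [0, 0, -0.166]}
    - {"travel": [0, 0, 0], "rotation": [0, 0, -0.166]}
    - {"travel": [0, 0, 0], "rotation": [0, 0, -0.166]}
    - {"travel": [0, 0, 0], "rotation": [0, 0, -0.166]}
    - {"travel": [0, 0, 0], "rotation": [0, 0, -0.166]}
    - {"travel": [0.0293, -0.0262, 0], "rotation": [0, 0, 0]}
    - {"travel": [0.0293, -0.0262, 0], "rotation": [0, 0, 0]}
    - {"travel": [0.0293, -0.0262, 0], "rotation": [0, 0, 0]}
    - {"travel": [0.0293, -0.0262, 0], "rotation": [0, 0, 0]}
    - {"travel": [0.0293, -0.0262, 0], "rotation": [0, 0, 0]}
    - {"travel": [0.0293, -0.0262, 0], "rotation": [0, 0, 0]}
    - {"travel": [0.0293, -0.0262, 0.01], "rotation": [0, 0, 0]}
    - {"travel": [0.0293, -0.0262, 0.01], "rotation": [0, 0, 0]}
    - {"travel": [0.0293, -0.0262, 0.01], "rotation": [0, 0, 0]}
    - {"travel": [0.0293, -0.0262, 0.01], "rotation": [0, 0, 0]}
    - {"travel": [0.0293, -0.0262, 0.02], "rotation": [0, 0, 0]}
    - {"travel": [0.0293, -0.0262, 0.02], "rotation": [0, 0, 0]}
    - {"travel": [0, 0, 0], "rotation": [0, 0, 0]}
  hand: 60
  squeeze: 40

```text
time: 2.6
tcp_pos: [0.5666, -0.1986, 0.1489]
orientation: [-3.14, 0.024, 0.005]
contact_force: [-0.7, -0.7, -0.3]
gripper_width: 0.604
```

```bash
python3 - <<'E'
from h import *
from scipy.spatial.transform import Rotation as R
o=manip.get_obs();print(o['tcp_pos'],o['contact_force'],o['gripper_width'],o['joints'].round(2));print(R.from_rotvec(o['orientation']).as_matrix().round(3))
p,d=manip.get_image("top"); cv2.imwrite("pics/top1.png",cv2.resize(p[90:290,280:500,::-1],None,fx=3,fy=3))
p,d=manip.get_image("scene"); cv2.imwrite("pics/scene1.png",cv2.resize(p[80:280,220:420,::-1],None,fx=3,fy=3))
# path plan in case frame
def pivot(q): return np.array(lidpt(-80,16,-150,q))[[0,2]]
stud=np.array([-25,103])
def grip(q,perp):
    P=pivot(q); v=stud-P; D=np.hypot(*v); phi=np.arctan2(-v[1],-v[0]) # slope down to front
    th=phi-np.arcsin(perp/D)
    u=np.array([-np.cos(th),-np.sin(th)]); w=np.array([-np.sin(th),np.cos(th)])
    return P+204*u+6*w, th, np.sqrt(D**2-perp**2)
g0=grip(0,0)[0]
for q,pp in [(0,0),(0,22),(.1,22),(.2,22),(.3,22),(.4,22),(.5,22),(.6,22),(.7,22),(.8,22),(.85,22),(.8,10),(.85,10),(.9,10)]:
    g,th,l=grip(q,pp); print(q,pp,(g-g0).round(1),g.round(1),round(th,3),round(l,1))
E
```

```text
[ 0.5666148  -0.19860409  0.14890963] [-0.65308121 -0.70830979 -0.32393686] 0.6038110947754034 [-0.46  0.48 -0.17  0.92  0.    1.13]
[[ 1.    -0.015 -0.003]
 [-0.015 -1.     0.002]
 [-0.003 -0.002 -1.   ]]
0 0 [0. 0.] [-46.8  94.4] 0.633 181.3
0 22 [-12.8  21.2] [-59.7 115.7] 0.511 180.0
0.1 22 [-17.4  17.5] [-64.3 112. ] 0.545 175.0
0.2 22 [-22.2  13.4] [-69.  107.8] 0.576 169.7
0.3 22 [-27.    8.8] [-73.9 103.2] 0.607 164.0
0.4 22 [-31.9   3.7] [-78.8  98.2] 0.635 157.9
0.5 22 [-36.9  -1.7] [-83.7  92.8] 0.662 151.4
0.6 22 [-41.9  -7.4] [-88.7  87. ] 0.686 144.6
0.7 22 [-47.  -13.3] [-93.8  81.1] 0.707 137.4
0.8 22 [-52.1 -19.5] [-99.  75.] 0.724 130.0
0.85 22 [-54.8 -22.5] [-101.6   71.9] 0.731 126.2
0.8 10 [-39.5 -33.3] [-86.3  61.1] 0.816 131.5
0.85 10 [-41.6 -36.7] [-88.5  57.8] 0.826 127.7
0.9 10 [-43.8 -40.1] [-90.6  54.4] 0.835 123.9
```

View pics/top1.png

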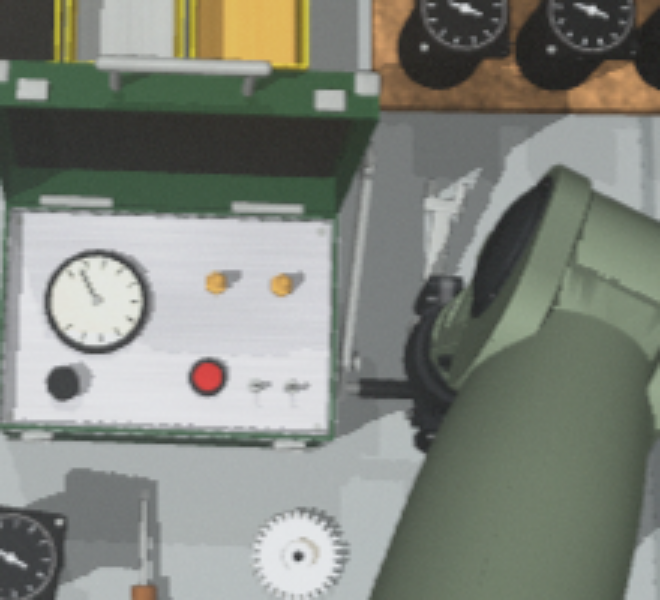

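View pics/scene1.png

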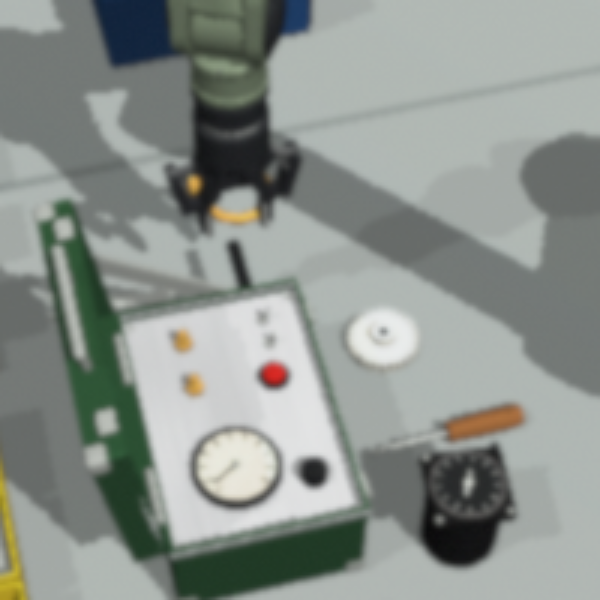

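Emit:
drive_tool:
  commands:
    - {"travel": [0, 0, 0.02], "rotation": [0, 0, 0]}
    - {"travel": [0, 0, 0.02], "rotation": [0, 0, 0]}
    - {"travel": [0, 0, 0.015], "rotation": [0, 0, 0]}
    - {"travel": [0, 0, 0.01], "rotation": [0, 0, 0]}
    - {"travel": [0, 0, 0.007], "rotation": [0, 0, 0]}
    - {"travel": [0, 0, 0], "rotation": [0, 0, 0]}

```text
time: 3.45
tcp_pos: [0.5663, -0.2011, 0.079]
orientation: [-3.141, 0.03, 0.001]
contact_force: [0.2, 0.1, 0.4]
gripper_width: 0.599
```

Emit:
drive_tool:
  commands:
    - {"travel": [0, 0, 0], "rotation": [0, 0, 0]}
    - {"travel": [0, 0, 0], "rotation": [0, 0, 0]}
    - {"travel": [0, 0, 0], "rotation": [0, 0, 0]}
    - {"travel": [0, 0, 0], "rotation": [0, 0, 0]}
    - {"travel": [0, 0, 0], "rotation": [0, 0, 0]}
    - {"travel": [0, 0, 0], "rotation": [0, 0, 0]}
  hand: 0
  squeeze: 40

```text
time: 4.2
tcp_pos: [0.5655, -0.2012, 0.0797]
orientation: [3.141, -0.03, -0.003]
contact_force: [-5.9, 0.4, 5.6]
gripper_width: 0.165
```

Emit:
drive_tool:
  commands:
    - {"travel": [-0.0025, 0, -0.0042], "rotation": [0, 0, 0]}
    - {"travel": [-0.0025, 0, -0.0042], "rotation": [0, 0, 0]}
    - {"travel": [-0.0025, 0, -0.0042], "rotation": [0, 0, 0]}
    - {"travel": [-0.0025, 0, -0.0042], "rotation": [0, 0, 0]}
    - {"travel": [-0.0025, 0, -0.0042], "rotation": [0, 0, 0]}
    - {"travel": [0, 0, 0], "rotation": [0, 0, 0]}

```text
time: 4.95
tcp_pos: [0.5533, -0.2009, 0.1003]
orientation: [3.141, -0.03, -0.002]
contact_force: [-4.0, -2.5, -5.2]
gripper_width: 0.169
```

```bash
python3 - <<'E'
from h import *
p,d=manip.get_image("top"); cv2.imwrite("pics/top2.png",cv2.resize(p[90:290,280:500,::-1],None,fx=3,fy=3))
p,d=manip.get_image("scene"); cv2.imwrite("pics/scene2.png",cv2.resize(p[80:280,220:420,::-1],None,fx=3,fy=3))
E
```

```text
(no output)
```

View pics/top2.png

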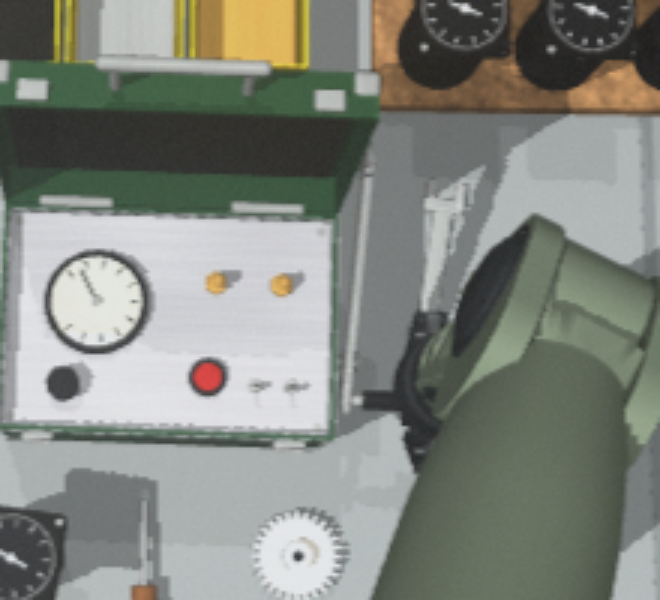

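View pics/scene2.png

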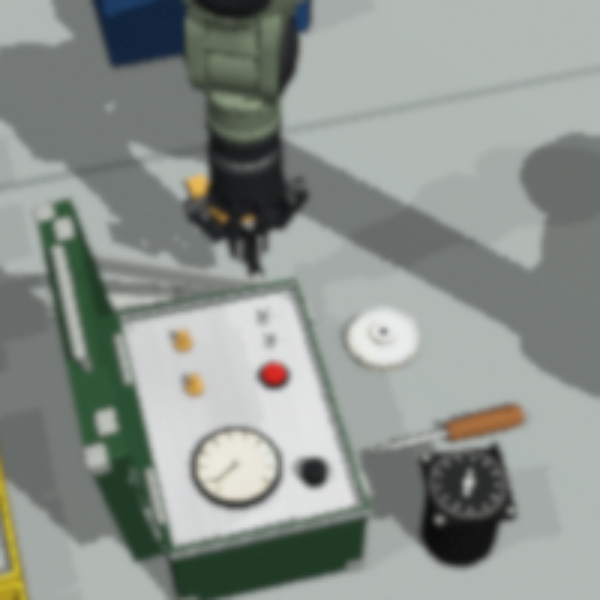

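Emit:
drive_tool:
  commands:
    - {"travel": [-0.0023, 0, 0.0018], "rotation": [0, 0, 0]}
    - {"travel": [-0.0023, 0, 0.0019], "rotation": [0, 0, 0]}
    - {"travel": [-0.0024, 0, 0.002], "rotation": [0, 0, 0]}
    - {"travel": [-0.0024, 0, 0.0021], "rotation": [0, 0, 0]}
    - {"travel": [-0.0024, 0, 0.0022], "rotation": [0, 0, 0]}
    - {"travel": [-0.0024, 0, 0.0023], "rotation": [0, 0, 0]}
    - {"travel": [-0.0025, 0, 0.0025], "rotation": [0, 0, 0]}
    - {"travel": [-0.0025, 0, 0.0026], "rotation": [0, 0, 0]}
    - {"travel": [0, 0, 0], "rotation": [0, 0, 0]}

```text
time: 6.18
tcp_pos: [0.5424, -0.2008, 0.0868]
orientation: [-3.141, 0.027, -0.025]
contact_force: [8.3, 3.0, 6.6]
gripper_width: 0.167
```

```bash
cat > lid.py <<'E'
from h import *
import sys
# lid angle from bright handle bar: fit q in top depth
def meas(tag):
    out=[]
    for n in ["top","scene"]:
        p,d=manip.get_image(n); W=cloud(n,d); np.savez(f"{n}{tag}.npz",p=p,d=d)
        c,s=np.cos(-.0192),np.sin(-.0192)
        D=W-[.6163,.0053,0]; X=c*D[...,0]+s*D[...,1]; Y=-s*D[...,0]+c*D[...,1]; Z=W[...,2]
        r=np.hypot(X-.095,Z-.133); m=(abs(Y)<.045)&(r>.217)&(r<.24)&(Z>.13)&(d>0)&(X>-.16)&(X<.16)
        if n=="top": m&=p.min(-1)>100
        th=np.arctan2(Z[m]-.133,-(X[m]-.095))
        # bar at atan2(17.5,225)=.0776 when shut
        print(n,m.sum(),"q~",round(1.70-(np.median(th)-.0776),3), np.median(W[m],0).round(4))
        cv2.imwrite(f"pics/{n}{tag}.png",cv2.resize(p[70:290,240:460,::-1],None,fx=2.7,fy=2.7))
meas(sys.argv[1])
E
python3 lid.py 3
```

```text
top 232 q~ 0.274 [0.6958 0.0034 0.3633]
scene 123 q~ 0.267 [0.6972 0.0042 0.3646]
```

View pics/top3.png

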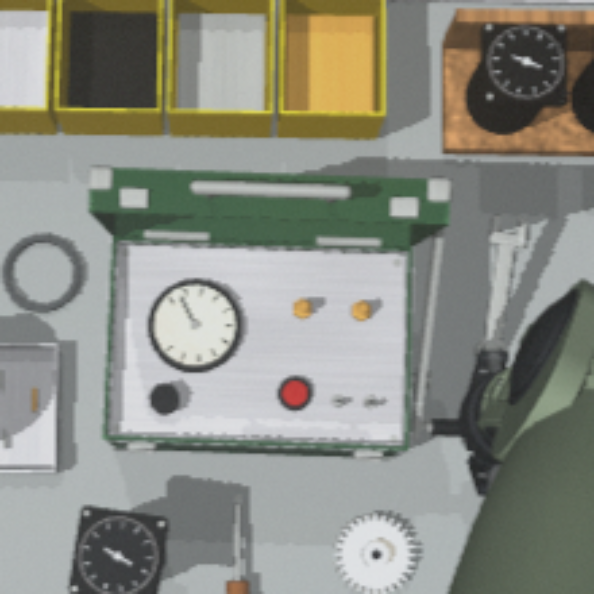

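Emit:
drive_tool:
  commands:
    - {"travel": [-0.0027, 0, 0.0022], "rotation": [0, 0, 0]}
    - {"travel": [-0.0027, 0, 0.0023], "rotation": [0, 0, 0]}
    - {"travel": [-0.0027, 0, 0.0024], "rotation": [0, 0, 0]}
    - {"travel": [-0.0027, 0, 0.0025], "rotation": [0, 0, 0]}
    - {"travel": [-0.0027, 0, 0.0026], "rotation": [0, 0, 0]}
    - {"travel": [-0.0027, 0, 0.0027], "rotation": [0, 0, 0]}
    - {"travel": [-0.0027, 0, 0.0027], "rotation": [0, 0, 0]}
    - {"travel": [-0.0027, 0, 0.0028], "rotation": [0, 0, 0]}
    - {"travel": [0, 0, 0], "rotation": [0, 0, 0]}

```text
time: 7.4
tcp_pos: [0.517, -0.2003, 0.0646]
orientation: [3.141, -0.028, 0.012]
contact_force: [4.0, 2.3, 3.8]
gripper_width: 0.166
```

```bash
python3 lid.py 4
```

```text
top 221 q~ 0.721 [0.598  0.0074 0.3336]
scene 118 q~ 0.72 [0.5981 0.0081 0.3335]
```

View pics/top4.png

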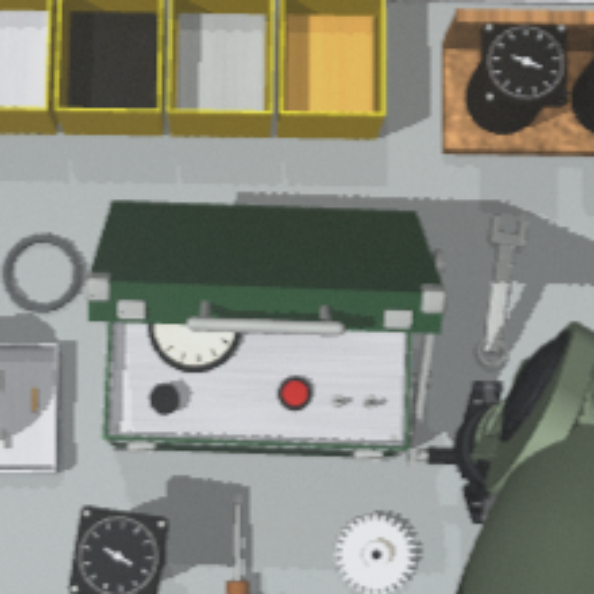

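Emit:
drive_tool:
  commands:
    - {"travel": [-0.0026, 0, 0.003], "rotation": [0, 0, 0]}
    - {"travel": [-0.0026, 0, 0.003], "rotation": [0, 0, 0]}
    - {"travel": [0, 0, 0], "rotation": [0, 0, 0]}
    - {"travel": [0.0025, 0, 0.0028], "rotation": [0, 0, 0]}
    - {"travel": [0.0025, 0, 0.0028], "rotation": [0, 0, 0]}
    - {"travel": [0.0025, 0, 0.0028], "rotation": [0, 0, 0]}
    - {"travel": [0.0025, 0, 0.0028], "rotation": [0, 0, 0]}
    - {"travel": [0, 0, 0], "rotation": [0, 0, 0]}
    - {"travel": [0, 0, 0], "rotation": [0, 0, 0]}

```text
time: 8.62
tcp_pos: [0.5171, -0.2002, 0.045]
orientation: [3.141, -0.03, -0.003]
contact_force: [-2.7, -2.3, -2.4]
gripper_width: 0.167
```

```bash
python3 lid.py 5
```

```text
top 225 q~ 0.873 [0.5684 0.0065 0.3131]
scene 118 q~ 0.871 [0.5697 0.0078 0.3139]
```

Emit:
drive_tool:
  commands:
    - {"travel": [0, 0, 0], "rotation": [0, 0, 0]}
    - {"travel": [0, 0, 0], "rotation": [0, 0, 0]}
    - {"travel": [0, 0, 0], "rotation": [0, 0, 0]}
    - {"travel": [0, 0, 0], "rotation": [0, 0, 0]}
    - {"travel": [0, 0, -0.005], "rotation": [0, 0, 0]}
    - {"travel": [0, 0, -0.01], "rotation": [0, 0, 0]}
    - {"travel": [0, 0, -0.015], "rotation": [0, 0, 0]}
    - {"travel": [0, 0, -0.03], "rotation": [0, 0, 0]}
    - {"travel": [0, 0, -0.03], "rotation": [0, 0, 0]}
    - {"travel": [0, 0, -0.03], "rotation": [0, 0, 0]}
    - {"travel": [0, 0, 0], "rotation": [0, 0, 0]}
  hand: 45

```text
time: 10.1
tcp_pos: [0.52, -0.2012, 0.1691]
orientation: [3.138, -0.03, 0.009]
contact_force: [-0.7, -0.2, -0.3]
gripper_width: 0.451
```

```bash
python3 lid.py 6
```

```text
top 226 q~ 0.875 [0.5685 0.0065 0.3131]
scene 118 q~ 0.87 [0.5698 0.0072 0.3138]
```

View pics/top6.png

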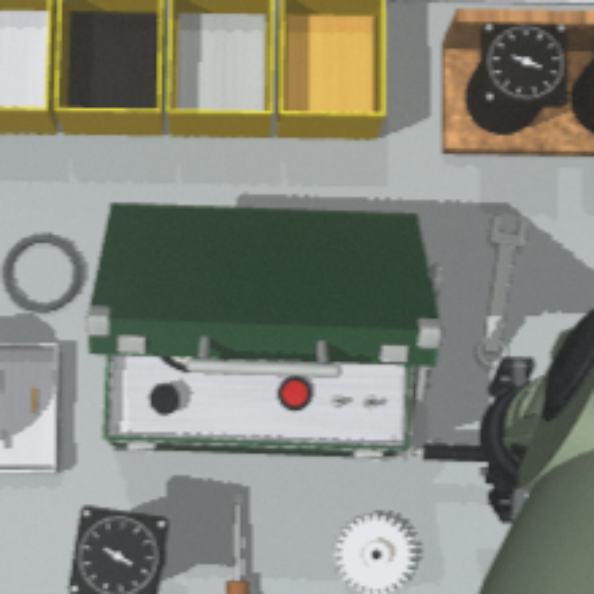

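View pics/scene6.png

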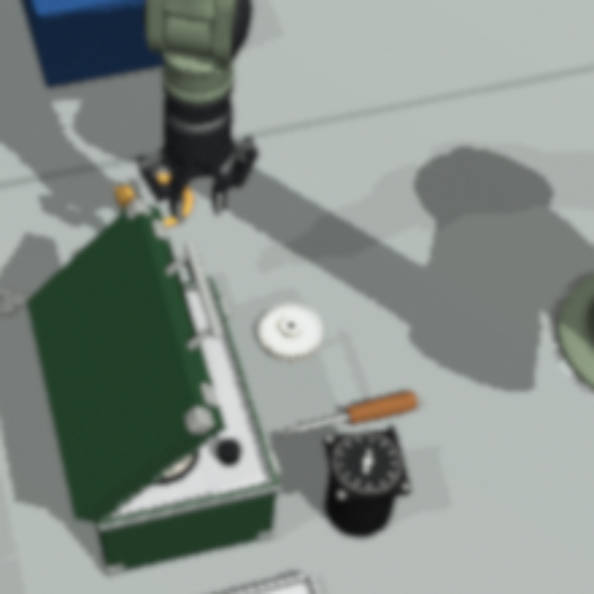

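Emit:
drive_tool:
  commands:
    - {"travel": [0, 0, -0.0335], "rotation": [0, 0, 0]}
    - {"travel": [0, 0, -0.0335], "rotation": [0, 0, 0]}
    - {"travel": [0, 0, -0.0335], "rotation": [0, 0, 0]}
    - {"travel": [0, 0, -0.0335], "rotation": [0, 0, 0]}
    - {"travel": [0, 0, -0.0335], "rotation": [0, 0, 0]}
    - {"travel": [0, 0, -0.0335], "rotation": [0, 0, 0]}
    - {"travel": [0.0058, -0.0259, 0], "rotation": [0, 0, 0]}
    - {"travel": [0.0058, -0.0259, 0], "rotation": [0, 0, 0]}
    - {"travel": [0.0058, -0.0259, 0], "rotation": [0, 0, 0]}
    - {"travel": [0.0058, -0.0259, 0], "rotation": [0, 0, 0]}
    - {"travel": [0.0058, -0.0259, 0], "rotation": [0, 0, 0]}
    - {"travel": [0.0058, -0.0259, 0], "rotation": [0, 0, 0]}
    - {"travel": [0.0058, -0.0259, 0], "rotation": [0, 0, 0]}
    - {"travel": [0.0058, -0.0259, 0], "rotation": [0, 0, 0]}
    - {"travel": [0, 0, 0], "rotation": [0, 0, 0]}
    - {"travel": [0, 0, 0], "rotation": [0, 0, 0]}
  hand: 32

```text
time: 12.2
tcp_pos: [0.568, 0.0057, 0.3656]
orientation: [3.141, -0.03, -0.003]
contact_force: [-0.4, 0.3, 0.4]
gripper_width: 0.321
```

```bash
python3 lid.py 7
```

```text
top 0 q~ nan [nan nan nan]
scene 115 q~ 0.872 [0.5696 0.0101 0.314 ]
  return _methods._mean(a, axis=axis, dtype=dtype,
  ret = ret.dtype.type(ret / rcount)
  ret = um.true_divide(
```

View pics/scene7.png

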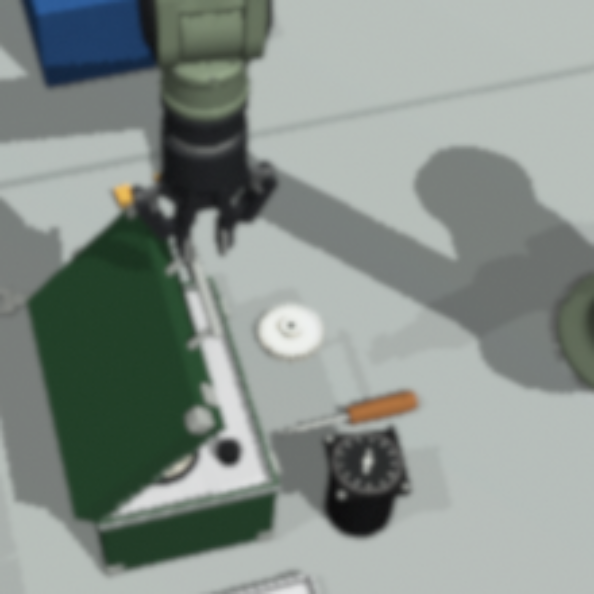

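The picture shows the open fingers above the lid bar (about 195,235), with the lid unchanged at q of about 0.87. Next I go down in two stages.

Emit:
drive_tool:
  commands:
    - {"travel": [0.002, 0, 0.015], "rotation": [0, 0, 0]}
    - {"travel": [0, 0, 0.015], "rotation": [0, 0, 0]}
    - {"travel": [0, 0, 0.012], "rotation": [0, 0, 0]}
    - {"travel": [0, 0, 0.01], "rotation": [0, 0, 0]}
    - {"travel": [0, 0, 0], "rotation": [0, 0, 0]}

```text
time: 12.92
tcp_pos: [0.5698, 0.0061, 0.3135]
orientation: [-3.141, 0.03, 0.003]
contact_force: [-0.1, 0.7, -0.3]
gripper_width: 0.32
```

Emit:
drive_tool:
  commands:
    - {"travel": [0, 0, 0.007], "rotation": [0, 0, 0]}
    - {"travel": [0, 0, 0.007], "rotation": [0, 0, 0]}
    - {"travel": [0, 0, 0.005], "rotation": [0, 0, 0]}
    - {"travel": [0, 0, 0], "rotation": [0, 0, 0]}

```text
time: 13.42
tcp_pos: [0.5701, 0.0061, 0.295]
orientation: [-3.141, 0.03, 0.001]
contact_force: [-0.1, -0.1, -0.4]
gripper_width: 0.319
```

```bash
python3 lid.py 8 2>/dev/null
```

```text
top 0 q~ nan [nan nan nan]
scene 156 q~ 0.868 [0.5708 0.0122 0.3148]
```

View pics/scene8.png

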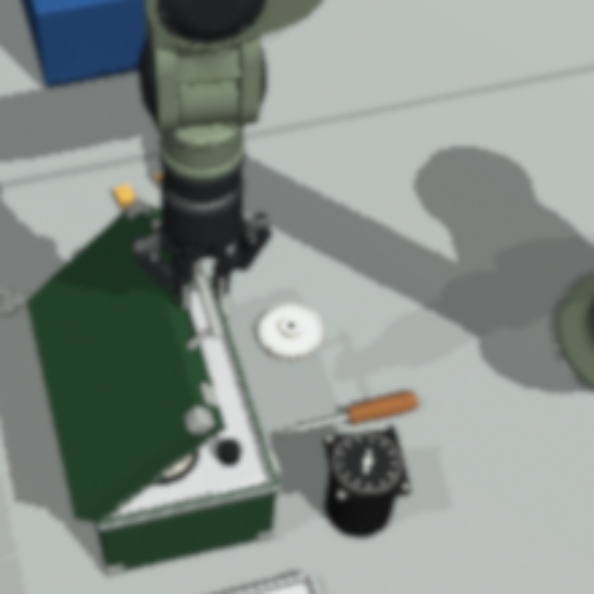

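The bar lies between the two fingers (about 205,275), and there is no contact force. I'll go down 3 mm more and close.

Emit:
drive_tool:
  commands:
    - {"travel": [0, 0, 0.003], "rotation": [0, 0, 0]}

```text
time: 13.65
tcp_pos: [0.5707, 0.006, 0.2929]
orientation: [3.141, -0.03, 0.002]
contact_force: [-0.5, -0.7, 0.3]
gripper_width: 0.317
```

Emit:
drive_tool:
  commands:
    - {"travel": [0, 0, 0], "rotation": [0, 0, 0]}
    - {"travel": [0, 0, 0], "rotation": [0, 0, 0]}
    - {"travel": [0, 0, 0], "rotation": [0, 0, 0]}
    - {"travel": [0, 0, 0], "rotation": [0, 0, 0]}
  hand: 0
  squeeze: 30

```text
time: 14.15
tcp_pos: [0.569, 0.0061, 0.2925]
orientation: [3.141, -0.03, -0.004]
contact_force: [-5.3, -0.0, 2.0]
gripper_width: 0.119
```

```bash
python3 - <<'E'
from h import *
q0=.87
def b(q):
    p=lidpt(-225,17.5,0,q); return np.array([p[0],p[2]])
last=b(q0)
for q in np.linspace(.87,1.70,21)[1:]:
    n=b(q); print(round(q,3),(n-last).round(1),(n-b(q0)).round(1),n.round(1)); last=n
E
```

```text
0.912 [-7.3 -5.9] [-7.3 -5.9] [-51.2 304.9]
0.953 [-7.  -6.2] [-14.3 -12.1] [-58.2 298.7]
0.994 [-6.7 -6.5] [-21.  -18.6] [-64.9 292.2]
1.036 [-6.5 -6.8] [-27.5 -25.4] [-71.4 285.4]
1.078 [-6.2 -7. ] [-33.7 -32.4] [-77.6 278.4]
1.119 [-5.9 -7.3] [-39.5 -39.7] [-83.5 271.1]
1.16 [-5.6 -7.5] [-45.1 -47.2] [-89.1 263.6]
1.202 [-5.3 -7.7] [-50.4 -55. ] [-94.3 255.9]
1.244 [-4.9 -8. ] [-55.3 -63. ] [-99.2 247.9]
1.285 [-4.6 -8.2] [-59.9 -71.1] [-103.8  239.7]
1.326 [-4.3 -8.3] [-64.2 -79.5] [-108.1  231.4]
1.368 [-3.9 -8.5] [-68.1 -88. ] [-112.   222.9]
1.41 [-3.6 -8.7] [-71.6 -96.6] [-115.6  214.2]
1.451 [-3.2 -8.8] [ -74.8 -105.4] [-118.7  205.4]
1.492 [-2.8 -8.9] [ -77.6 -114.4] [-121.6  196.5]
1.534 [-2.4 -9. ] [ -80.1 -123.4] [-124.   187.4]
1.576 [-2.1 -9.1] [ -82.2 -132.5] [-126.1  178.3]
1.617 [-1.7 -9.2] [ -83.8 -141.8] [-127.8  169.1]
1.658 [-1.3 -9.3] [ -85.1 -151. ] [-129.1  159.8]
1.7 [-0.9 -9.3] [ -86.1 -160.3] [-130.   150.5]
```

Emit:
drive_tool:
  commands:
    - {"travel": [-0.0037, 0, 0.0029], "rotation": [0, 0, 0]}
    - {"travel": [-0.0036, 0, 0.003], "rotation": [0, 0, 0]}
    - {"travel": [-0.0035, 0, 0.0031], "rotation": [0, 0, 0]}
    - {"travel": [-0.0035, 0, 0.0031], "rotation": [0, 0, 0]}
    - {"travel": [-0.0034, 0, 0.0032], "rotation": [0, 0, 0]}
    - {"travel": [-0.0034, 0, 0.0033], "rotation": [0, 0, 0]}
    - {"travel": [-0.0033, 0, 0.0034], "rotation": [0, 0, 0]}
    - {"travel": [-0.0032, 0, 0.0034], "rotation": [0, 0, 0]}
    - {"travel": [-0.0031, 0, 0.0035], "rotation": [0, 0, 0]}
    - {"travel": [-0.0031, 0, 0.0035], "rotation": [0, 0, 0]}
    - {"travel": [-0.003, 0, 0.0036], "rotation": [0, 0, 0]}
    - {"travel": [-0.0029, 0, 0.0037], "rotation": [0, 0, 0]}
    - {"travel": [-0.0028, 0, 0.0037], "rotation": [0, 0, 0]}
    - {"travel": [-0.0028, 0, 0.0038], "rotation": [0, 0, 0]}
    - {"travel": [-0.0027, 0, 0.0038], "rotation": [0, 0, 0]}
    - {"travel": [-0.0026, 0, 0.0039], "rotation": [0, 0, 0]}
    - {"travel": [-0.0025, 0, 0.004], "rotation": [0, 0, 0]}
    - {"travel": [-0.0024, 0, 0.004], "rotation": [0, 0, 0]}
    - {"travel": [-0.0023, 0, 0.0041], "rotation": [0, 0, 0]}
    - {"travel": [-0.0023, 0, 0.0041], "rotation": [0, 0, 0]}

```text
time: 16.65
tcp_pos: [0.5107, 0.0073, 0.2213]
orientation: [-3.141, 0.03, -0.002]
contact_force: [5.8, 1.8, -0.2]
gripper_width: 0.11
```

```bash
python3 lid.py 9 2>/dev/null
```

```text
top 0 q~ nan [nan nan nan]
scene 267 q~ 1.107 [0.531  0.014  0.2748]
```

View pics/top9.png

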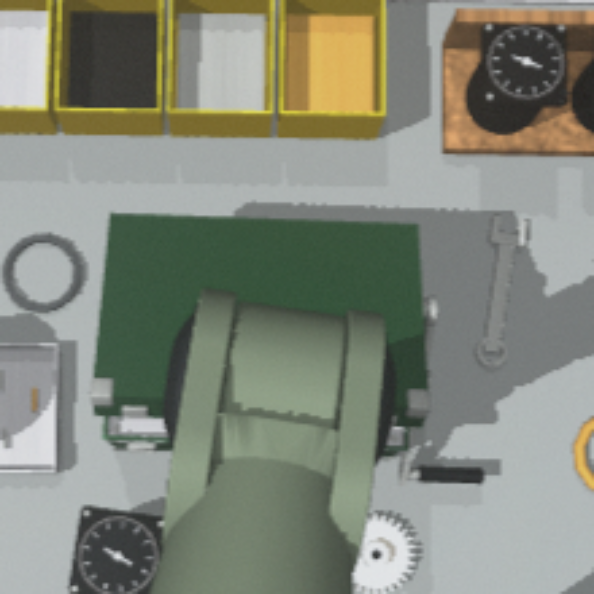

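View pics/scene9.png

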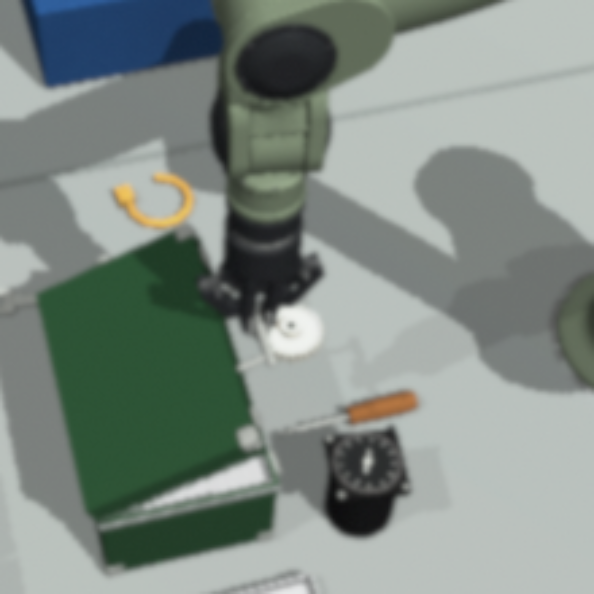

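Emit:
drive_tool:
  commands:
    - {"travel": [-0.0022, 0, 0.0041], "rotation": [0, 0, 0]}
    - {"travel": [-0.0021, 0, 0.0042], "rotation": [0, 0, 0]}
    - {"travel": [-0.002, 0, 0.0042], "rotation": [0, 0, 0]}
    - {"travel": [-0.0019, 0, 0.0043], "rotation": [0, 0, 0]}
    - {"travel": [-0.0018, 0, 0.0043], "rotation": [0, 0, 0]}
    - {"travel": [-0.0018, 0, 0.0044], "rotation": [0, 0, 0]}
    - {"travel": [-0.0017, 0, 0.0044], "rotation": [0, 0, 0]}
    - {"travel": [-0.0015, 0, 0.0044], "rotation": [0, 0, 0]}
    - {"travel": [-0.0014, 0, 0.0044], "rotation": [0, 0, 0]}
    - {"travel": [-0.0014, 0, 0.0045], "rotation": [0, 0, 0]}
    - {"travel": [-0.0012, 0, 0.0045], "rotation": [0, 0, 0]}
    - {"travel": [-0.0012, 0, 0.0045], "rotation": [0, 0, 0]}
    - {"travel": [-0.0011, 0, 0.0045], "rotation": [0, 0, 0]}
    - {"travel": [-0.001, 0, 0.0046], "rotation": [0, 0, 0]}
    - {"travel": [-0.0009, 0, 0.0046], "rotation": [0, 0, 0]}
    - {"travel": [-0.0008, 0, 0.0046], "rotation": [0, 0, 0]}

```text
time: 18.75
tcp_pos: [0.4878, 0.0077, 0.1515]
orientation: [-3.141, 0.03, -0.005]
contact_force: [6.1, 1.9, 2.6]
gripper_width: 0.116
```

```bash
python3 lid.py 10 2>/dev/null
```

```text
top 0 q~ nan [nan nan nan]
scene 223 q~ 1.466 [0.4995 0.0147 0.2008]
```

View pics/scene10.png

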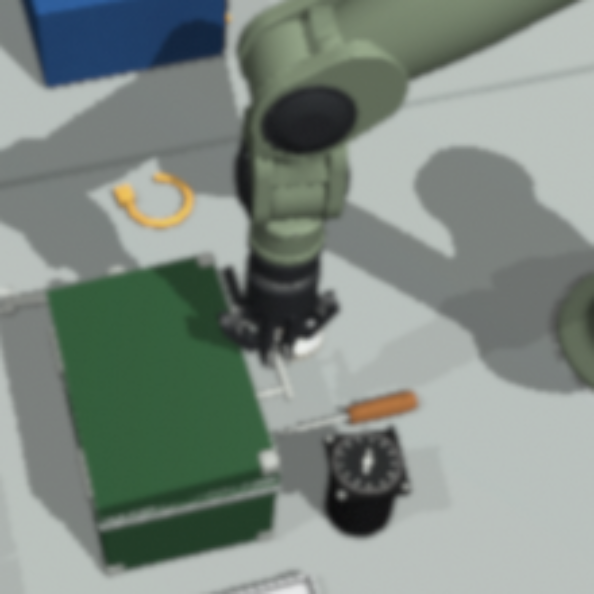

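View pics/top10.png

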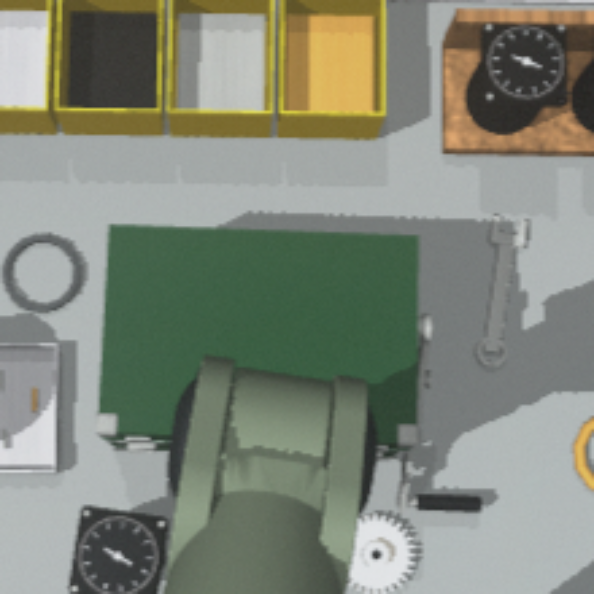

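Emit:
drive_tool:
  commands:
    - {"travel": [-0.0007, 0, 0.0045], "rotation": [0, 0, 0]}
    - {"travel": [-0.0006, 0, 0.004], "rotation": [0, 0, 0]}
    - {"travel": [-0.0005, 0, 0.004], "rotation": [0, 0, 0]}
    - {"travel": [-0.0003, 0, 0.0035], "rotation": [0, 0, 0]}
    - {"travel": [-0.0002, 0, 0.003], "rotation": [0, 0, 0]}
    - {"travel": [0, 0, 0.002], "rotation": [0, 0, 0]}
    - {"travel": [0, 0, 0], "rotation": [0, 0, 0]}

```text
time: 19.73
tcp_pos: [0.4863, 0.0076, 0.1358]
orientation: [3.141, -0.029, 0.011]
contact_force: [-8.7, 3.0, 47.0]
gripper_width: 0.113
```

```bash
cat > top.py <<'E'
from h import *
import sys
p,d=manip.get_image("scene");W=cloud("scene",d);p2,d2=manip.get_image("top");W2=cloud("top",d2)
for nm,W in (("scene",W),("top",W2)):
    for lo,hi in [(.54,.56),(.60,.62),(.66,.68)]:
        m=(W[...,0]>lo)&(W[...,0]<hi)&(abs(W[...,1]-.09)<.03)&(W[...,2]>.1); print(nm,lo,m.sum(),np.median(W[m][:,2]).round(4))
cv2.imwrite(f"pics/scene{sys.argv[1]}.png",cv2.resize(p[70:290,220:440,::-1],None,fx=2.7,fy=2.7))
cv2.imwrite(f"pics/top{sys.argv[1]}.png",cv2.resize(p2[70:290,240:460,::-1],None,fx=2.7,fy=2.7))
E
python3 top.py 11
```

```text
scene 0.54 134 0.1696
scene 0.6 136 0.1695
scene 0.66 137 0.1694
top 0.54 175 0.1686
top 0.6 206 0.1687
top 0.66 197 0.1689
```

The lid top reads level at 0.169 m, so it is shut. I'll take the load off the bar, then open a little.

Emit:
drive_tool:
  commands:
    - {"travel": [0, 0, -0.0025], "rotation": [0, 0, 0]}
    - {"travel": [0, 0, 0], "rotation": [0, 0, 0]}

```text
time: 20.08
tcp_pos: [0.4862, 0.0076, 0.136]
orientation: [3.141, -0.029, 0.01]
contact_force: [-0.8, 0.7, 25.3]
gripper_width: 0.113
```

Emit:
drive_tool:
  commands:
    - {"travel": [0, 0, 0], "rotation": [0, 0, 0]}
    - {"travel": [0, 0, 0], "rotation": [0, 0, 0]}
    - {"travel": [0, 0, 0], "rotation": [0, 0, 0]}
  hand: 22

```text
time: 20.45
tcp_pos: [0.4827, 0.0078, 0.1316]
orientation: [-3.141, 0.03, 0.004]
contact_force: [0.4, 0.6, -0.2]
gripper_width: 0.217
```

```bash
python3 top.py 12
```

```text
scene 0.54 131 0.1696
scene 0.6 137 0.1694
scene 0.66 138 0.1696
top 0.54 177 0.169
top 0.6 207 0.1688
top 0.66 198 0.1686
```

View pics/scene12.png

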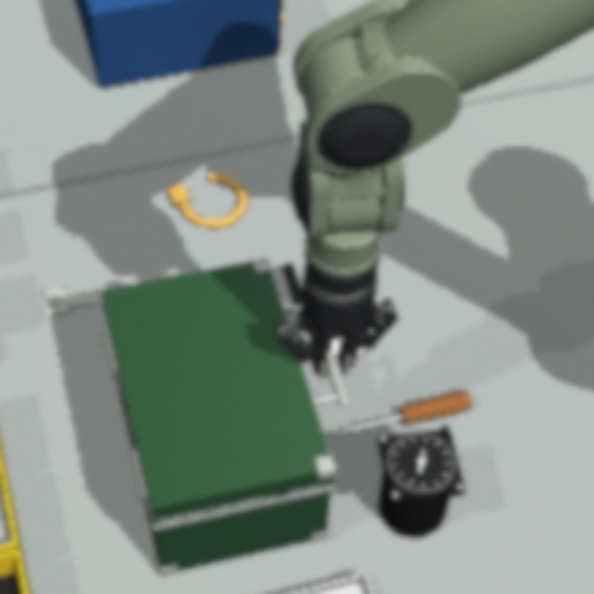

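Emit:
drive_tool:
  commands:
    - {"travel": [0.002, 0, 0], "rotation": [0, 0, 0]}
    - {"travel": [0, 0, -0.006], "rotation": [0, 0, 0]}
    - {"travel": [0, 0, -0.008], "rotation": [0, 0, 0]}
    - {"travel": [0, 0, -0.012], "rotation": [0, 0, 0]}
    - {"travel": [0, 0, -0.02], "rotation": [0, 0, 0]}
    - {"travel": [0, 0, -0.03], "rotation": [0, 0, 0]}
    - {"travel": [0, 0, -0.03], "rotation": [0, 0, 0]}
    - {"travel": [0, 0, -0.03], "rotation": [0, 0, 0]}
    - {"travel": [-0.02, 0, -0.03], "rotation": [0, 0, 0]}
    - {"travel": [-0.03, 0, -0.02], "rotation": [0, 0, 0]}
    - {"travel": [-0.04, 0, 0], "rotation": [0, 0, 0]}
    - {"travel": [-0.04, 0, 0], "rotation": [0, 0, 0]}
    - {"travel": [0, 0, 0], "rotation": [0, 0, 0]}
    - {"travel": [0, 0, 0], "rotation": [0, 0, 0]}

```text
time: 22.3
tcp_pos: [0.3567, 0.01, 0.3192]
orientation: [3.141, -0.03, 0.004]
contact_force: [0.2, -0.4, 0.4]
gripper_width: 0.219
```

```bash
python3 top.py 13; python3 - <<'E'
from h import *
p,d=manip.get_image("top"); a=np.load("top0.npz")["p"]
cv2.imwrite("pics/cmp.png",np.vstack([a[60:330,150:550,::-1],p[60:330,150:550,::-1]]))
E
```

```text
scene 0.54 130 0.1699
scene 0.6 129 0.1701
scene 0.66 135 0.1696
top 0.54 218 0.1684
top 0.6 200 0.1686
top 0.66 201 0.1686
```

View pics/cmp.png

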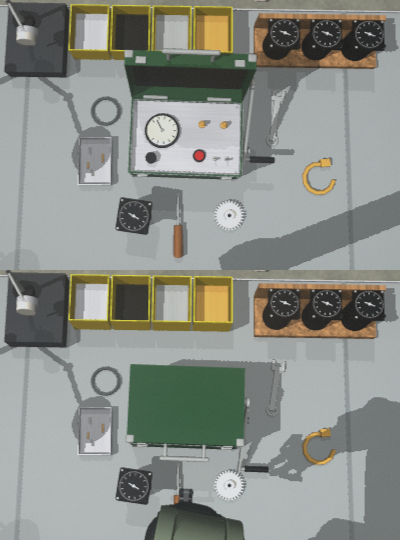

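View pics/scene13.png

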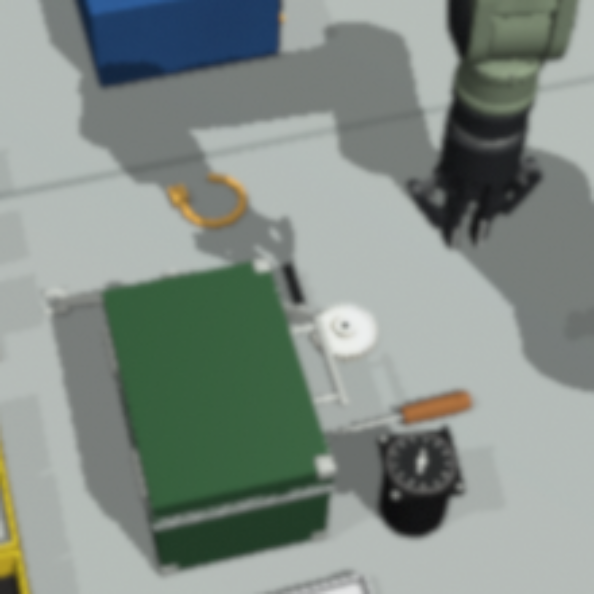

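```bash
python3 -c "
from rig import manip
print(manip.close_job(), manip.get_obs()['time'])"
```

```text
the job is handed in; nothing more can be done
the job is handed in; nothing more can be done
```

The green test box is shut and the job is handed in, at about 22.5 s of the 48 s allowed.

- **Stay:** I lifted it off the stud by the black grip and drew the lid down to about 0.87 rad. After I let go, both cameras still read about 0.87, so the lid stood by itself.
- **Lid:** I took it by the bar and lowered it slowly until it met the rim. I then eased the load off, opened the fingers a little and backed away.

**Last checks:** the lid top was level, reading 0.168–0.170 m in both cameras against about 0.168 m expected. The arm was clear, with no contact force. Comparing the first and last top pictures by eye, the instrument, gear, screwdriver, bourdon tube, ring, tray and spanner all stood where they began.

**What disagreed:**
- The force on the tool rose to 47 N when the lid met the rim. It was a push through the fingers on the bar, not the gripper's body, and I relaxed it at once. It was firmer than I meant for a gentle close.
- The arm lagged several millimetres behind its commanded path while drawing the lid down.
- The lid-angle readings could not be used while the gripper was over the bar. I confirmed the closing from the height of the lid top instead.

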